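# Find the loose bottle cap and flag it

### The arm

A 6-joint arm with a two-finger parallel gripper is mounted at the origin on a cart in front of the work surface, level with it; the furniture and walls round the work are solid. World frame = base frame: x ahead of the robot, y to its left, z up, the work surface at z = 0. Lengths are in m, angles in rad, forces in N, time in s.
With the tool pointing down it reaches from about 0.375 to 0.9 m from the base axis. Payload 3.1 kg.
Tool frame: the origin (TCP) lies between the finger pads; the fingertips stand 17 mm ahead of it and the grasp point (between the pads) lies 2 mm behind it; z points along the fingers, y is the line along which they close (so a half turn about z gives the same grasp; the last joint's range is limited). The gripper opens to 87 mm and grips with 3 to 60 N. Pads are 19 mm wide; open, the fingers measure 117 mm over their backs; the gripper's body (75 mm by 190 mm) begins 51 mm behind the grasp point.
Start: joints at [-1.381, 0.527, 1.433, -0, 1.181, -0.178], TCP at [0.225, -0.583, 0.24] pointing down, gripper open.
Joint ranges: [-3.08, 3.08], [-0.75, 2.2], [0.22, 2.44], [-1.43, 4.57], [0, 2.65], [-2.85, 2.85]. Speed limits (rad/s): [2.79, 2.79, 3.14, 3.14, 3.14, 3.14].

### API

Orientations are given as [roll, pitch, yaw] about the fixed x, y, z axes, in that order (R = Rz(yaw) Ry(pitch) Rx(roll)).
In Python, from cell import read_state, grab_frame, finish_job, find_in, landmark_of gives the robot as it stands.
- The arm moves only by the shell command python3 -m jog 'ROWS'. ROWS is JSON, a list of rows, each a list of 5 numbers: the opening, from -1 (shut) to 1 (fully open), then the shift along the tool's x, y, z in m, then the turn about the tool's z in degrees. A call has 1 to 20 rows; each row is the pose to reach, as a shift and turn from the pose commanded when the call began, along the tool's axes at that moment; what a row does not reach only later rows make up. A row lasts 1/12 s, in which the tool goes at most 41.7 mm and 7.16 degrees, less where a joint would pass 70% of its speed; a pose out of reach is approached as far as the arm can. A call with a gripper value outside its range is refused whole. The fingers move at their own pace and stop on an object; the grip force is fixed at half the most. Time passes only in rows, so rows that repeat a pose let the fingers close. It gives the time, the measured TCP pose, the force, the opening and the grip force at its end, in the units of the state.
- read_state(): the state, without advancing time (a new reading comes with each control period).
- grab_frame(name): name is "side" or "top"; returns a dict with "image" (400x640x3 uint8, red, green, blue), "fx", "fy", "cx", "cy" (pixels), "rvec" (rotation vector, rad) and "tvec" (3), from world to camera coordinates, as OpenCV has them. Camera axes: x right, y down, z forward; pixel columns grow to the right and rows downward; lengths in m; the calibration is good to about 2 mm. A picture is of the moment at which its call begins. There is no depth.
- finish_job(): hands the job in; it is judged then, once.
Trained networks look in a picture, given as the dict that the camera call returned (one of the last four; its "shot" number tells which), for a name from the list of things; names that differ only in an ending like _2 or _b are one class to them, and where a whole thing is asked for, a point or a joint stands for the part that bears it (a point fixed in the world has none). Each returns a list of dicts, best first, with "confidence" (0 to 1); they miss things now and then, are a little off and sometimes report something else, mostly with a low value. They report only what shows in the picture. A call takes as long as a camera call. They do not tell look-alikes from the thing itself.
- find_in(picture, query): "xy" ([column, row] as shares, 0 to 1, of the picture: columns of its width, rows of its height, amid what is visible of it).
- landmark_of(picture, query): "xy" ([column, row] as shares, 0 to 1, of the picture: columns of its width, rows of its height: a listed point, or the origin of a listed thing).
The state is a dict: "time_s": time; "joint_positions": joint angles; "dq": joint speeds; "joint_efforts": joint torques, N m; "tcp_pos": TCP position; "orientation": TCP orientation; "contact_force": force on the tool from outside, world axes, zero at the start; "torque": the same for the moment, N m; "grip_width": finger opening in m; "grip_force": force on a finger pad.
Only numpy, scipy, OpenCV 4.12 (cv2) and the standard library are available. Lean on these libraries where they do the work, as an engineer would, in place of code of your own. Each camera call takes 0.05 s, during which the arm holds its last target. There are 200 camera calls.

### The job

One of the two clamped bottles has a loose black screw cap. Try the caps one after the other with a light clockwise twist of about an eighth of a turn until you find the one that gives, leave it turned, and then stand the orange marker upright inside the red ring in front of that bottle. Leave the small brown and white bottles that stand free behind them where they are.

Things in the scene. Friction and masses are not known exactly. Their poses are not given: they have to be found in the camera images.
- holder_a: One fixed bottle holder: aluminium plate 182 x 100 mm, top at z = 8 mm, with a red painted ring 83 mm across and a clamped white, blue-labelled bottle behind it. Origin: ring centre, plate underside; z up, +x points from ring to bottle. The bottle and its round black cap (45 mm diameter, from z = 115 to its top at 147 mm; bottle shoulder just below) have their upright axis 90 mm along +x.
- holder_b: The other fixed bottle holder: aluminium plate 182 x 100 mm, top at z = 8 mm, with a red painted ring 83 mm across and a clamped white, blue-labelled bottle behind it. Origin: ring centre, plate underside; z up, +x points from ring to bottle. The bottle and its round black cap (45 mm diameter, from z = 115 to its top at 147 mm; bottle shoulder just below) have their upright axis 90 mm along +x.
- cap_a (a joint): Clockwise (from above) turn of the black cap on holder_a, rad; 0 at the start, when the white stripe on its top points to the ring. One of the two caps is loose: it gives at about 0.12 N m, turns up to 1.4 rad and stays where left. A grip of about 20 N is ample.
- cap_b (a joint): Clockwise (from above) turn of the black cap on holder_b, rad; 0 at the start, when the white stripe on its top points to the ring. The cap that is not loose is tight: it gives at most 0.03 rad, then the fingers slip round it. Which one is loose cannot be seen; it may be on the left or the right.
- marker: Loose orange bollard-shaped marker, 115 mm tall, 0.08 to 0.17 kg: dark steel foot disc 44 mm diameter and 14 mm high, a cone above it, and from 70 to 115 mm height a round grip of 19 mm diameter. Origin: centre of its underside, z up along its axis. Grip it by the upper grip, from above, with the fingers' centre about 95 mm above its underside: it then clears the caps.
- reagent_c: Bystander, loose: brown bottle with black cap, 48 mm diameter, 98 mm tall, behind the holders. Origin: centre of its underside.
- calibrator_vial: Bystander, loose: small white bottle with blue label and white cap, 33 mm diameter, 78 mm tall, behind the holders. Origin: centre of its underside.
Things that resemble listed ones, but are neither listed nor needed, are in the scene too. What is shaped like the marker but green is not meant.

How it is judged:
On the way:
1. the loose cap has given: it is turned clockwise by more than 20 degrees (value of joint any of cap_a, cap_b above 0.35 rad), for 0.2 s.
At the end, for the whole second after the job is handed in: The loose cap is left turned clockwise by more than 20 degrees, and the orange marker stands released, at rest and upright (within 10 degrees) on the plate of that same holder, its centre within 20 mm of the ring's centre (((value of joint cap_a above 0.35 rad and horizontal distance between marker and holder_a below 0.02 m) or (value of joint cap_b above 0.35 rad and horizontal distance between marker and holder_b below 0.02 m)) and angle between marker's own z axis and vertical below 0.17 rad and height (world z) of marker between 0.004 and 0.013 m and linear speed of marker below 0.02 m/s); the robot touches nothing.
It fails at once if a bystander bottle is moved by more than 20 mm (distance of any of reagent_c, calibrator_vial from where it was at the start of the episode above 0.02 m).
It also fails if it takes over 64 s, if anything falls off the work surface, if the arm or the gripper's body presses on something with over 40 N, if the wrist force passes 120 N, or if a joint passes its speed limit or range.

## Working session

There is one attempt and no reset: what is moved stays moved. The work goes in short steps, Python scripts to look and compute and a shell command to move; the robot and the scene stay as the last step left them, time stands still between calls to the robot, and variables do not carry over. Pictures are saved under pics/ and viewed, at most 10 in all, crops included, and the job is handed in when it is done.

```bash
mkdir -p pics; cat > h.py <<'E'
import numpy as np,cv2
from cell import *
def ray(p,uv,z):
    R=cv2.Rodrigues(np.array(p["rvec"],float))[0];t=np.array(p["tvec"],float).ravel()
    d=R.T@np.array([(uv[0]-p["cx"])/p["fx"],(uv[1]-p["cy"])/p["fy"],1]);c=-R.T@t
    return c+d*(z-c[2])/d[2]
def proj(p,X):
    K=np.array([[p["fx"],0,p["cx"]],[0,p["fy"],p["cy"]],[0,0,1.]])
    return cv2.projectPoints(np.array(X,float).reshape(-1,1,3),np.array(p["rvec"],float),np.array(p["tvec"],float),K,None)[0].reshape(-1,2)
def save(p,n,crop=None,s=1):
    im=p["image"][:,:,::-1]
    if crop: im=im[crop[1]:crop[3],crop[0]:crop[2]]
    cv2.imwrite("pics/"+n,cv2.resize(im,None,fx=s,fy=s,interpolation=cv2.INTER_CUBIC))
E
python3 - <<'E'
from h import *
for n in("top","side"):
    p=grab_frame(n);save(p,n+"0.png")
    for q,z in(("holder_a",0),("cap_a",.147),("marker",0),("reagent_c",0),("calibrator_vial",0)):
        for r in landmark_of(p,q):
            uv=np.array(r["xy"])*[640,400];print(n,q,uv.round(1),round(r["confidence"],2),ray(p,uv,0)[:2].round(3),ray(p,uv,.147)[:2].round(3))
s=read_state();print(s)
E
```

```text
top holder_a [332.5 244.1] 0.9 [ 0.473 -0.119] [ 0.469 -0.119]
top holder_a [245.5 236.6] 0.82 [0.491 0.137] [0.485 0.103]
top holder_a [422.3 230.5] 0.38 [ 0.515 -0.379] [ 0.506 -0.344]Traceback (most recent call last):
  File "<stdin>", line 5, in <module>
ValueError: it knows: calibrator_vial, holder, marker, reagent
```

View pics/top0.png

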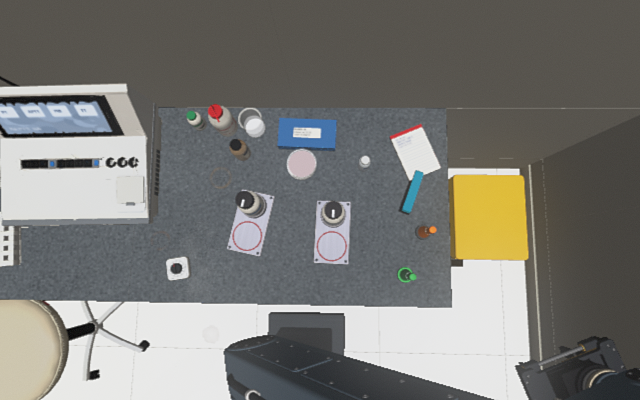

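The top view shows the rings at about (246,237) and (332,245), with their caps at (245,203) and (332,212). The orange marker is at about (424,232) and the green look-alike at (406,275). The brown bottle is at (238,148) and the vial at (365,160).

```bash
python3 - <<'E'
from h import *
for n in("top","side"):
    p=grab_frame(n);save(p,n+"1.png")
    for q in("holder_a","marker","reagent_c","calibrator_vial"):
        for r in landmark_of(p,q):
            uv=np.array(r["xy"])*[640,400];print(n,q,uv.round(1),round(r["confidence"],2),ray(p,uv,0)[:2].round(3),ray(p,uv,.008)[:2].round(3))
    im=cv2.cvtColor(p["image"],cv2.COLOR_RGB2HSV).astype(int);h,s,v=im[...,0],im[...,1],im[...,2]
    for nm,m in(("red",((h<6)|(h>172))&(s>70)&(v>90)),("orange",(h>=6)&(h<14)&(s>170)&(v>90))):
        k,l,st,c=cv2.connectedComponentsWithStats(m.astype(np.uint8),connectivity=8)
        for i in range(1,k):
            if st[i,4]>15:print(n,nm,st[i],c[i].round(1), 'z8',ray(p,c[i],.008)[:2].round(3),'z95',ray(p,c[i],.095)[:2].round(3))
    R=cv2.Rodrigues(np.array(p["rvec"],float))[0];print("cam",(-R.T@np.array(p["tvec"]).ravel()).round(3),p["fx"])
s=read_state();print(s)
E
```

```text
top holder_a [247.6 236.3] 0.73 [0.492 0.131] [0.492 0.129]
top holder_a [331.8 247.1] 0.69 [ 0.464 -0.117] [ 0.464 -0.117]
top marker [420.9 231.5] 0.71 [ 0.512 -0.375] [ 0.512 -0.373]
top marker [404.  274.4] 0.7 [ 0.389 -0.325] [ 0.389 -0.323]
top reagent_c [244.4 153.6] 0.9 [0.742 0.15 ] [0.74  0.148]
top calibrator_vial [364.6 166.7] 0.73 [ 0.704 -0.213] [ 0.702 -0.212]
top red [208 104  15  18 179] [214.8 111. ] z8 [0.873 0.245] z95 [0.839 0.216]
top red [390 124  32  16 121] [405.4 131.1] z8 [ 0.811 -0.334] z95 [ 0.782 -0.316]
top red [235 221  18   8  21] [243.7 222.9] z8 [0.531 0.142] z95 [0.524 0.121]
top red [323 231  14   4  17] [329.4 232.1] z8 [ 0.507 -0.11 ] z95 [ 0.502 -0.11 ]
top red [244 240  17  11  20] [252.6 247. ] z8 [0.461 0.113] z95 [0.46  0.095]
top red [319 250  27  11  36] [332.7 257. ] z8 [ 0.435 -0.12 ] z95 [ 0.436 -0.12 ]
cam [ 0.445 -0.117  1.098] 374.96449613351
side holder_a [351.2 284.3] 0.96 [0.498 0.131] [0.498 0.144]
side holder_a [358.7 239.9] 0.95 [ 0.471 -0.096] [ 0.472 -0.079]
side marker [341.4 202.1] 0.75 [ 0.515 -0.382] [ 0.515 -0.36 ]
side
[... 557 characters left out ...]
70978
{'time_s': 0.6, 'joint_positions': array([-1.38050873e+00,  5.27464527e-01,  1.43270011e+00,  1.73270431e-06,
        1.18141484e+00, -1.78499547e-01]), 'dq': array([-0.00157993, -0.00052246,  0.0004592 , -0.00029327,  0.00120535,
        0.00139852]), 'joint_efforts': array([-1.37186402e-03, -4.39744020e+01, -1.76890504e+01,  6.32202323e-02,
        5.06990415e-02, -3.34369076e-05]), 'tcp_pos': array([ 0.22532601, -0.5829419 ,  0.23957018]), 'orientation': array([3.14157940e+00, 7.62205492e-07, 3.68786483e-01]), 'contact_force': array([ 0.2264614 , -0.26684088, -0.42010631]), 'torque': array([ 0.01934735, -0.01723323,  0.01921784]), 'grip_force': 0.0, 'grip_width': 0.0872431827411368}
```

View pics/side1.png

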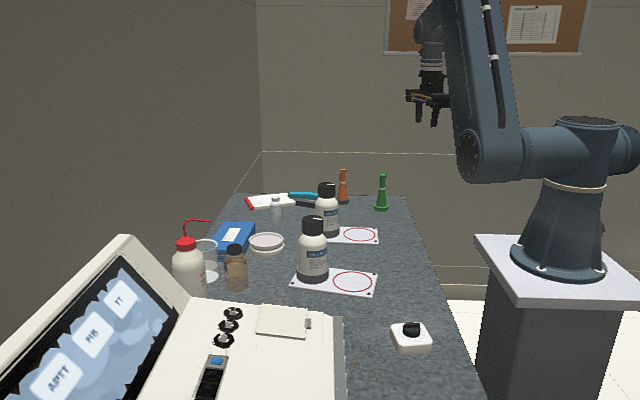

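The side view shows the caps at about (313,222) and (327,190), and their rings at (352,281) and (360,234). There are two marker-like candidates: orange at (343,188) and green at (382,192). By the description I choose the orange one. I'll refine the poses by fitting and check the choice in a crop.

```bash
cat > fit.py <<'E'
from h import *
from scipy.optimize import minimize
a=np.linspace(0,2*np.pi,72)
def circ(x,y,r,z):return np.c_[x+r*np.cos(a),y+r*np.sin(a),0*a+z]
def samp(im,uv):return cv2.remap(im,uv[:,0].astype(np.float32)[:,None],uv[:,1].astype(np.float32)[:,None],cv2.INTER_LINEAR)[:,0]
def sil(im,p,pts,gap=2.0):
    h=cv2.convexHull(proj(p,pts).astype(np.float32))[:,0]
    k=np.arange(len(h)+1)%len(h);c=h.mean(0);h=np.concatenate([np.linspace(h[i],h[j],5)[:-1] for i,j in zip(k[:-1],k[1:])])
    d=np.roll(h,-1,0)-np.roll(h,1,0);L=np.linalg.norm(d,axis=1,keepdims=True)+1e-6;n=np.c_[d[:,1],-d[:,0]]/L
    n*=np.sign(((h-c)*n).sum(1,keepdims=True));w=L[:,0]
    return np.average(samp(im,h-n*gap*.7)-samp(im,h+n*gap*.7),weights=w)
def prep(p):
    I=p["image"].astype(np.float32)/255;red=I[...,0]-.5*(I[...,1]+I[...,2])
    dark=-I.mean(2);sat=I[...,0]-I[...,2]
    return [cv2.GaussianBlur(m,(0,0),.7) for m in(red,dark,sat)]
def best(f,x0,sp):
    b=None
    rng=np.random.default_rng(0)
    for i in range(12):
        s=np.array(x0)+(rng.uniform(-1,1,len(x0))*sp if i else 0)
        n=len(x0);S=np.vstack([s]+[s+np.eye(n)[j]*sp[j]*.6 for j in range(n)])
        r=minimize(f,s,method="Nelder-Mead",options=dict(initial_simplex=S,xatol=1e-4,fatol=1e-5))
        if b is None or r.fun<b.fun:b=r
    return b
def holder(P,x0):
    def f(v):
        x,y,t=v;cx,cy=x+.09*np.cos(t),y+.09*np.sin(t);s=0
        for p,m in P:
            s+=2*samp(m[0],proj(p,circ(x,y,.0405,.008))).mean()+.5*sil(m[1],p,np.vstack([circ(cx,cy,.0225,.147),circ(cx,cy,.0225,.117)]))
        return -s
    return best(f,x0,np.array([.012,.012,.25]))
def marker(P,x0,lean=0):
    def f(v):
        return -sum(sil(m[2],p,np.vstack([circ(*v,.0095,.115),circ(*v,.0095,.07),circ(*v,.018,.016)])) for p,m in P)
    return best(f,x0,np.array([.01,.01]))
E
python3 - <<'E'
from fit import *
P=[(p,prep(p)) for p in(grab_frame("top"),grab_frame("side"))]
for x0 in((.495,.13,0),(.470,-.115,0)):
    for Q in(P,P[:1],P[1:]):r=holder(Q,x0);print("holder",r.x.round(4),"cap",(r.x[:2]+.09*np.array([np.cos(r.x[2]),np.sin(r.x[2])])).round(4),round(r.fun,3))
for Q in(P,P[:1],P[1:]):r=marker(Q,(.515,-.378));print("marker",r.x.round(4),round(r.fun,3))
a1=P[0][0]["image"][210:295,375:455];a2=P[1][0]["image"][160:245,320:400]
cv2.imwrite("pics/m.png",cv2.resize(np.hstack([a1,a2]),None,fx=5,fy=5,interpolation=cv2.INTER_CUBIC)[:,:,::-1])
E
```

```text
holder [ 0.4954  0.1306 -0.2   ] cap [0.5836 0.1128] -0.896
holder [ 0.4939  0.1313 -0.2053] cap [0.582  0.1129] -0.395
holder [ 0.4962  0.1303 -0.199 ] cap [0.5845 0.1125] -0.546
holder [ 0.4686 -0.1163 -0.0303] cap [ 0.5586 -0.119 ] -0.77
holder [ 0.4675 -0.1152 -0.0403] cap [ 0.5574 -0.1188] -0.399
holder [ 0.4698 -0.1174 -0.0166] cap [ 0.5598 -0.1189] -0.414
marker [ 0.5122 -0.3784] -0.538
marker [ 0.5118 -0.3783] -0.314
marker [ 0.5139 -0.3779] -0.237
```

View pics/m.png

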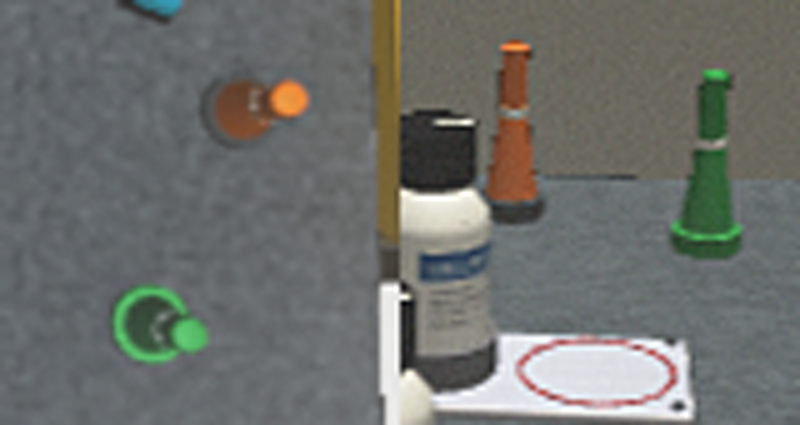

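The crop confirms the orange bollard (dark foot) as the marker. In the left half its top is at (290,98) and its foot at (240,110). The green one sits below it and is not the target. I'll go to cap B first.

```bash
cat > d.py <<'E'
import sys,numpy as np
from cell import read_state
s=read_state();x,y,z=[float(v) for v in sys.argv[1:4]];p=s["tcp_pos"];w=s["orientation"][2];D=np.array([x,y,z])-p
c,n=np.cos(w),np.sin(w)
print("t",s["time_s"],"pos",p.round(4),"rpy",s["orientation"].round(4),"q",s["joint_positions"].round(2),"shift mm",(1e3*np.array([c*D[0]+n*D[1],n*D[0]-c*D[1],-D[2]])).round(1),"grip",s["grip_width"].round(4),round(s["grip_force"],1))
E
python3 d.py .5586 -.119 .21
```

```text
Traceback (most recent call last):
  File "d.py", line 5, in <module>
    print("t",s["time_s"],"pos",p.round(4),"rpy",s["orientation"].round(4),"q",s["joint_positions"].round(2),"shift mm",(1e3*np.array([c*D[0]+n*D[1],n*D[0]-c*D[1],-D[2]])).round(1),"grip",s["grip_width"].round(4),round(s["grip_force"],1))
                                                                                                                                                                                            ^^^^^^^^^^^^^^^^^^^^^
AttributeError: 'float' object has no attribute 'round'
```

```bash
sed -i 's/s\["grip_width"\].round(4)/round(s["grip_width"],4)/' d.py; python3 d.py .5586 -.119 .21
```

```text
t 0.7 pos [ 0.2253 -0.5829  0.2396] rpy [3.1415 0.     0.3688] q [-1.38  0.53  1.43 -0.    1.18 -0.18] shift mm [ 478.1 -312.6   29.6] grip 0.0868 0.0
```

```bash
python3 -m jog '[[1,20,0,0,0]]' >/dev/null 2>&1 & wait; python3 d.py .5586 -.119 .21
```

```text
t 0.7833 pos [ 0.2589 -0.5715  0.2396] rpy [3.1398 0.0044 0.3616] q [-1.32  0.53  1.43 -0.    1.18 -0.11] shift mm [ 440.4 -317.2   29.6] grip 0.0872 0.0
```

That row used 20 m by mistake: shifts are in metres. It was clamped to one step, about 37 mm, with no harm done. Continuing in metres.

```bash
python3 -m jog '[[1,0.03,-0.02,0,0],[1,0.06,-0.043,0,0],[1,0.09,-0.065,0,0],[1,0.12,-0.086,0.005,0],[1,0.15,-0.108,0.01,0],[1,0.18,-0.13,0.015,0],[1,0.21,-0.15,0.02,0],[1,0.24,-0.173,0.025,0],[1,0.27,-0.195,0.03,0],[1,0.3,-0.216,0.03,0],[1,0.33,-0.238,0.03,0],[1,0.36,-0.26,0.03,0],[1,0.39,-0.281,0.03,0],[1,0.42,-0.302,0.03,0],[1,0.436,-0.314,0.03,0],[1,0.436,-0.314,0.03,0],[1,0.436,-0.314,0.03,0]]'; python3 d.py .5586 -.119 .136
```

```text
time_s: 2.2
tcp_pos: [0.558, -0.117, 0.2096]
orientation: [3.141, 0.0, 0.372]
contact_force: [-0.5, -0.1, 0.2]
grip_width: 0.0871
grip_force: 0.0
t 2.2 pos [ 0.558  -0.117   0.2096] rpy [3.1411e+00 3.0000e-04 3.7170e-01] q [-0.4   0.49  1.6  -0.    1.05  0.8 ] shift mm [-0.2  2.1 73.6] grip 0.0871 0.0
```

```bash
python3 -m jog '[[1,0,0.002,0.02,0],[1,0,0.002,0.04,0],[1,0,0.002,0.06,0],[1,0,0.002,0.073,0],[1,0,0.002,0.073,0],[1,0,0.002,0.073,0]]' && python3 -m jog '[[-1,0,0,0,0],[-1,0,0,0,0],[-1,0,0,0,0],[-1,0,0,0,0],[-1,0,0,0,0],[-1,0,0,0,0],[-1,0,0,0,0],[-1,0,0,0,0],[-1,0,0,0,0],[-1,0,0,0,0]]'; python3 -c "
from cell import *;s=read_state();print(s['torque'].round(3),s['contact_force'].round(2))"
```

```text
time_s: 2.7
tcp_pos: [0.5574, -0.1209, 0.1361]
orientation: [-3.14, 0.002, 0.367]
contact_force: [0.2, -0.1, 0.1]
grip_width: 0.0871
grip_force: 0.0
time_s: 3.53
tcp_pos: [0.5586, -0.1199, 0.1367]
orientation: [3.141, -0.0, 0.369]
contact_force: [0.2, -0.6, 1.1]
grip_width: 0.0442
grip_force: 30.0
[-0.086  0.004  0.009] [ 0.21 -0.58  1.09]
```

```bash
T='from cell import *;s=read_state();print(s["torque"].round(3),s["contact_force"].round(2))'
python3 -m jog '[[-1,0,0,0,3],[-1,0,0,0,6],[-1,0,0,0,9],[-1,0,0,0,12]]'; python3 -c "$T"
python3 -m jog '[[-1,0,0,0,4],[-1,0,0,0,8],[-1,0,0,0,12],[-1,0,0,0,16],[-1,0,0,0,20],[-1,0,0,0,24],[-1,0,0,0,28],[-1,0,0,0,32],[-1,0,0,0,32]]';python3 -c "$T"
python3 - <<'E'
from h import *
p=grab_frame("top");save(p,"t2.png",(280,170,380,270),5)
E
```

```text
time_s: 3.87
tcp_pos: [0.5585, -0.1196, 0.1367]
orientation: [-3.142, -0.0, 0.157]
contact_force: [0.3, -0.7, 0.7]
grip_width: 0.0441
grip_force: 30.0
[0.041 0.043 0.133] [ 0.25 -0.71  0.71]
time_s: 4.62
tcp_pos: [0.5586, -0.1189, 0.1367]
orientation: [-3.14, 0.0, -0.401]
contact_force: [0.5, 2.3, 1.7]
grip_width: 0.0442
grip_force: 30.0
[ 0.488 -0.024 -0.102] [0.48 2.28 1.7 ]
```

View pics/t2.png

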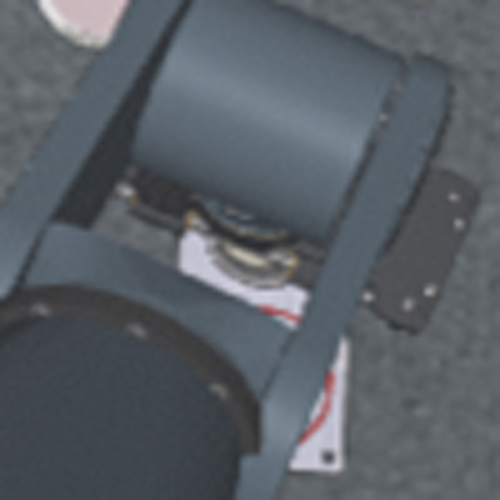

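The arm hides the cap in this picture (around 250,230 in the crop). The torque stayed low, near 0.13 N m, which suggests this cap gave. I'll release and look at the stripe.

```bash
python3 -m jog '[[1,0,0,0,0],[1,0,0,0,0],[1,0,0,0,0],[1,0,0,0,0],[1,0,0,0,0],[1,0,0,0,0],[1,0,0,-0.02,0],[1,0,0,-0.05,0],[1,0,0,-0.08,0],[1,0,0,-0.11,0],[1,0,0,-0.11,0]]'; python3 d.py .5122 -.3784 .24
```

```text
time_s: 5.58
tcp_pos: [0.562, -0.1212, 0.2528]
orientation: [3.141, -0.013, -0.399]
contact_force: [1.1, 0.3, 0.7]
grip_width: 0.0869
grip_force: 0.0
t 5.5833 pos [ 0.562  -0.1212  0.2528] rpy [ 3.1415 -0.0128 -0.3988] q [-0.41  0.44  1.55 -0.    1.13  1.56] shift mm [ 54.  256.3  12.8] grip 0.0869 0.0
```

```bash
python3 -m jog '[[1,0.008,0.036,0,0],[1,0.016,0.073,0,0],[1,0.024,0.11,0,0],[1,0.032,0.147,0,0],[1,0.04,0.184,0,0],[1,0.047,0.22,0,0],[1,0.054,0.25,0,0],[1,0.054,0.256,0.01,0],[1,0.054,0.256,0.013,0],[1,0.054,0.256,0.013,0],[1,0.054,0.256,0.013,0]]'; python3 d.py .5122 -.3784 .093
python3 - <<'E'
from h import *
p=grab_frame("top");q=grab_frame("side")
a=cv2.resize(p["image"][170:230,300:360],(400,400),interpolation=2);b=cv2.resize(q["image"][170:230,300:360],(400,400),interpolation=2)
cv2.imwrite("pics/t3.png",np.hstack([a,b])[:,:,::-1])
E
```

```text
time_s: 6.5
tcp_pos: [0.5084, -0.3747, 0.2326]
orientation: [-3.14, 0.002, -0.398]
contact_force: [0.5, -1.2, -0.2]
grip_width: 0.0873
grip_force: 0.0
t 6.5 pos [ 0.5084 -0.3747  0.2326] rpy [-3.1399e+00  2.4000e-03 -3.9810e-01] q [-0.81  0.55  1.42  0.    1.18  1.16] shift mm [  4.9   1.9 139.6] grip 0.0873 0.0
```

View pics/t3.png

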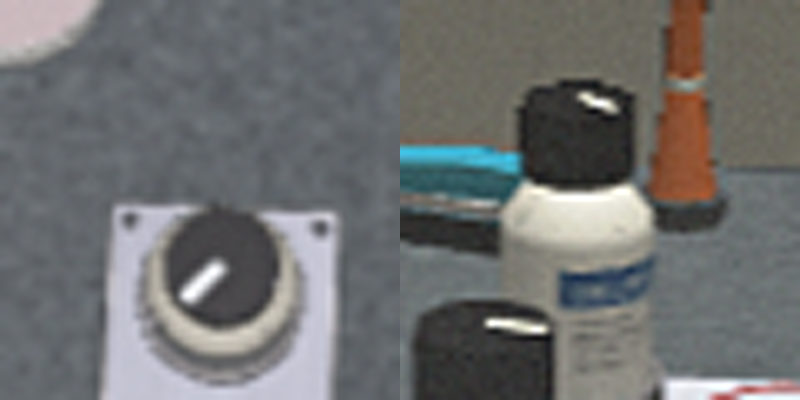

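The stripe on this cap (left crop, 205,283) now points down-left, about 45° clockwise from the ring direction. So this cap (holder at y≈-0.116) is the loose one. Next I'll grasp the marker.

```bash
python3 -m jog '[[1,0.005,0.002,0.01,0],[1,0.005,0.002,0.03,0],[1,0.005,0.002,0.06,0],[1,0.005,0.002,0.09,0],[1,0.005,0.002,0.115,0],[1,0.005,0.002,0.133,0],[1,0.005,0.002,0.14,0],[1,0.005,0.002,0.14,0],[1,0.005,0.002,0.14,0]]'; python3 -m jog '[[-1,0,0,0,0],[-1,0,0,0,0],[-1,0,0,0,0],[-1,0,0,0,0],[-1,0,0,0,0],[-1,0,0,0,0],[-1,0,0,0,0],[-1,0,0,0,0],[-1,0,0,0,0],[-1,0,0,0,0],[-1,0,0,0,0],[-1,0,0,0,0],[-1,0,0,0,0]]'
```

```text
time_s: 7.35
tcp_pos: [0.5132, -0.3803, 0.0938]
orientation: [3.141, -0.001, -0.398]
contact_force: [0.4, -0.7, -0.0]
grip_width: 0.0874
grip_force: 0.0
time_s: 8.43
tcp_pos: [0.5124, -0.3802, 0.0933]
orientation: [-3.141, 0.0, -0.399]
contact_force: [0.1, 0.1, -1.5]
grip_width: 0.0185
grip_force: 29.9
```

```bash
python3 -m jog '[[-1,0,0,-0.01,0],[-1,0,0,-0.03,0],[-1,0,0,-0.05,0],[-1,0,0,-0.06,0],[-1,0,0,-0.06,0]]'; python3 d.py .4686 -.1163 .153
python3 - <<'E'
from fit import *
P=[(p,prep(p)) for p in(grab_frame("top"),grab_frame("side"))]
save(P[1][0],"s4.png",(270,100,430,260),3)
E
```

```text
time_s: 8.85
tcp_pos: [0.514, -0.3818, 0.1569]
orientation: [3.139, -0.006, -0.399]
contact_force: [0.2, -0.1, -0.9]
grip_width: 0.0185
grip_force: 29.9
t 8.85 pos [ 0.514  -0.3818  0.1569] rpy [ 3.139  -0.006  -0.3991] q [-0.81  0.64  1.47 -0.    1.02  1.16] shift mm [-145.  -227.     3.9] grip 0.0185 29.9
```

View pics/s4.png

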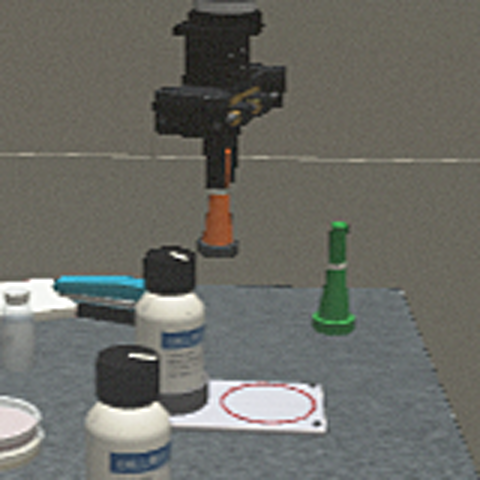

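The orange marker hangs upright in the gripper (crop 218,215) and is clear of everything. I'll carry it over the ring.

```bash
python3 -m jog '[[-1,-0.01,-0.015,0,0],[-1,-0.024,-0.038,0,0],[-1,-0.038,-0.06,0,0],[-1,-0.053,-0.083,0,0],[-1,-0.067,-0.105,0,0],[-1,-0.082,-0.128,0,0],[-1,-0.096,-0.15,0,0],[-1,-0.11,-0.173,0,0],[-1,-0.125,-0.195,0,0],[-1,-0.137,-0.214,0,0],[-1,-0.143,-0.224,0,0],[-1,-0.145,-0.227,0,0],[-1,-0.145,-0.227,0,0],[-1,-0.145,-0.227,0,0]]'; python3 d.py .4686 -.1163 .102
```

```text
time_s: 10.12
tcp_pos: [0.4679, -0.1158, 0.1534]
orientation: [3.141, -0.001, -0.399]
contact_force: [1.7, 0.2, -0.3]
grip_width: 0.018
grip_force: 29.9
t 10.1167 pos [ 0.4679 -0.1158  0.1534] rpy [ 3.1411e+00 -1.2000e-03 -3.9920e-01] q [-0.47  0.47  1.87 -0.    0.8   1.5 ] shift mm [ 0.8  0.1 51.4] grip 0.018 29.9
```

```bash
python3 -m jog '[[-1,0,0,0.01,0],[-1,0,0,0.025,0],[-1,0,0,0.037,0],[-1,0,0,0.044,0],[-1,0,0,0.048,0],[-1,0,0,0.05,0],[-1,0,0,0.051,0],[-1,0,0,0.052,0],[-1,0,0,0.052,0]]'; python3 - <<'E'
from fit import *
P=[(p,prep(p)) for p in(grab_frame("top"),grab_frame("side"))]
save(P[1][0],"s5.png",(290,140,430,280),4)
E
```

```text
time_s: 10.87
tcp_pos: [0.4674, -0.1151, 0.1019]
orientation: [3.142, -0.001, -0.399]
contact_force: [-0.3, 0.4, -1.3]
grip_width: 0.018
grip_force: 29.9
```

View pics/s5.png

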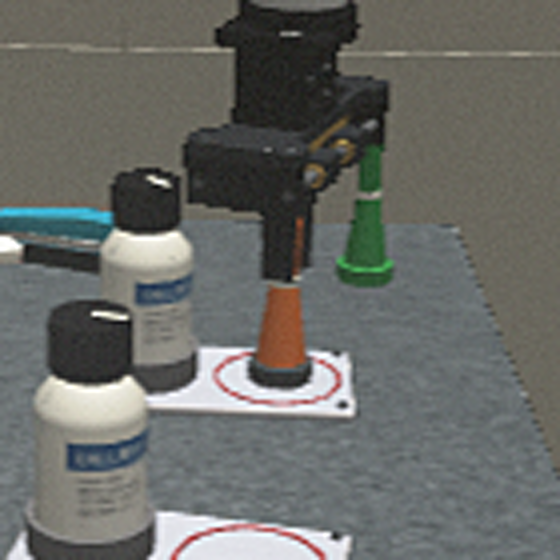

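The marker is centred over the ring (crop 280,375), but the force shows it hasn't quite touched the plate yet. I'll ease it down in millimetre steps.

```bash
for i in 1; do python3 -m jog '[[-1,0,0,0.001,0],[-1,0,0,0.001,0],[-1,0,0,0.001,0]]'|grep -E 'pos|force'; python3 -m jog '[[-1,0,0,0.001,0],[-1,0,0,0.001,0],[-1,0,0,0.001,0]]'|grep -E 'pos|force'; done
```

```text
tcp_pos: [0.4676, -0.1149, 0.1012]
contact_force: [0.1, 0.3, 4.9]
grip_force: 29.9
tcp_pos: [0.4678, -0.1149, 0.101]
contact_force: [-0.8, 2.1, 13.0]
grip_force: 30.0
```

Contact is made. I'll back off 1 mm, open and rise.

```bash
python3 -m jog '[[-1,0,0,-0.001,0],[-1,0,0,-0.001,0],[0.6,0,0,-0.001,0],[0.6,0,0,-0.001,0],[0.6,0,0,-0.001,0],[0.6,0,0,-0.001,0],[0.6,0,0,-0.001,0],[0.6,0,0,-0.001,0],[0.6,0,0,-0.001,0],[0.6,0,0,-0.01,0],[0.6,0,0,-0.03,0],[0.6,0,0,-0.06,0],[0.6,0,0,-0.09,0],[0.6,0,0,-0.12,0],[0.6,0,0,-0.15,0],[0.6,0,0,-0.15,0]]'; python3 -m jog '[[0.6,0,0.035,0,0],[0.6,0,0.07,0,0],[0.6,0,0.105,0,0],[0.6,0,0.14,0,0],[0.6,0,0.175,0,0],[0.6,0,0.21,0,0],[0.6,0,0.23,0,0],[0.6,0,0.23,0,0],[0.6,0,0.23,0,0]]'
python3 - <<'E'
from fit import *
P=[(p,prep(p)) for p in(grab_frame("top"),grab_frame("side"))]
im=[cv2.resize(p["image"][c[1]:c[1]+100,c[0]:c[0]+80],(400,500),interpolation=2) for (p,_),c in zip(P,((290,185),(310,160)))]
cv2.imwrite("pics/f.png",np.hstack(im)[:,:,::-1]);print(marker(P,(.4686,-.1163)).x.round(4), read_state()["grip_force"])
E
```

```text
time_s: 12.8
tcp_pos: [0.4704, -0.1163, 0.2557]
orientation: [3.141, -0.013, -0.399]
contact_force: [0.7, -0.7, 0.1]
grip_width: 0.0693
grip_force: 0.0
time_s: 13.55
tcp_pos: [0.3771, -0.3272, 0.2494]
orientation: [-3.141, 0.001, -0.402]
contact_force: [0.7, -0.3, 1.0]
grip_width: 0.07
grip_force: 0.0
[ 0.4668 -0.1164] 0.0
```

View pics/f.png

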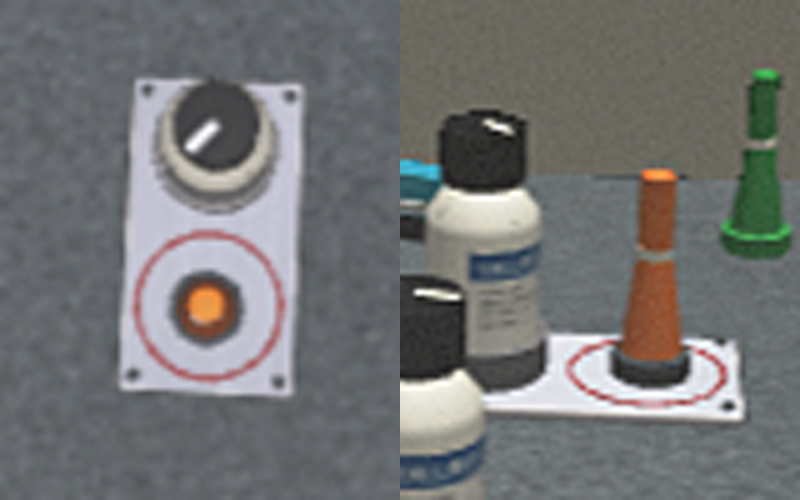

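The marker stands upright and centred in the ring (left crop 207,306), and the cap stripe is still turned (203,135). Handing in.

```bash
python3 -c "from cell import *;print(finish_job())"
```

```text
the job is handed in; nothing more can be done
None
```

The job is handed in (no verdict was returned): the first cap I tried, on the right-hand bottle (y ≈ -0.12), was the loose one and is left turned about 45° clockwise, and the orange marker stands upright about 2 mm from the centre of its ring.

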